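# Marker back on the packing carousel, its tray turned to the front and held

### The arm

A 6-joint arm with a two-finger parallel gripper is mounted at the origin on a cart in front of the work surface, level with it; the furniture and walls round the work are solid. World frame = base frame: x ahead of the robot, y to its left, z up, the work surface at z = 0. Lengths are in m, angles in rad, forces in N, time in s.
With the tool pointing down it reaches from about 0.225 to 0.875 m from the base axis. Payload 3.4 kg.
Tool frame: the origin (TCP) lies on the centre line of the jaws, within the pads' length; the fingertips stand 17 mm ahead of it and the grasp point (between the pads) lies 2 mm behind it; z points along the fingers, y is the line along which they close (so a half turn about z gives the same grasp; the last joint's range is limited). The gripper opens to 85 mm and grips with 20 to 120 N. Pads are 22 mm wide; open, the fingers measure 114 mm over their backs; the gripper's body (76 mm by 85 mm) begins 54 mm behind the grasp point. The pads swing forward as they close: fully open they stand 13 mm farther back than shut.
Start: joints at [1.223, 0.276, 1.505, -0, 1.361, -0.121], TCP at [0.129, 0.56, 0.248] pointing down, gripper open.
Joint ranges: [-2.89, 2.89], [-0.75, 2.08], [0.22, 2.7], [-1.18, 4.32], [0.11, 2.71], [-2.7, 2.7]. Speed limits (rad/s): [2.57, 2.57, 3.14, 3.14, 3.14, 3.14].

### API

Orientations are given as a unit quaternion [w, x, y, z].
In Python, from rig import manip gives the robot as it stands.
- The arm moves only by the tool move_arm, never from a script. Its argument "steps" is one flat list of numbers, 7 for each row, row after row: the turn, a rotation vector about the world's x, y, z normalised to -1 to 1, where 1 is 360 degrees, then the shift along the world's x, y, z normalised to -1 to 1, where 1 is 1 m, then the opening, from -1 (shut) to 1 (fully open). A call has exactly 10 rows; each row is the pose to reach, as a shift and turn from the pose commanded when the call began, turning the shorter way round; what a row does not reach only later rows make up. A row lasts 1/10 s, in which the tool goes at most 50 mm and 8.59 degrees, less where a joint would pass 70% of its speed; a pose out of reach is approached as far as the arm can. A call with a number of a shift or a turn outside -1 to 1 is refused whole. A call with a gripper value outside its range is refused whole. The fingers move at their own pace and stop on an object; "squeeze" is the grip in N (left out, the last holds). Time passes only in rows, so rows that repeat a pose let the fingers close, or fill a call up. It gives the time, the measured TCP pose, the force, the opening and the grip force at its end, in the units of the state.
- manip.get_state(): the state, without advancing time (a new reading comes with each control period).
- manip.get_image(name): name is "side" or "top" or "wrist"; returns a dict with "pixels" (420x560x3 uint8, blue, green, red), "fx", "fy", "cx", "cy" (pixels), "D" ([k1, k2, p1, p2, k3] as OpenCV has them; the pictures are not rectified), "R" (3x3) and "t" (3): a world point X has camera coordinates R X + t. Camera axes: x right, y down, z forward; pixel columns grow to the right and rows downward; lengths in m; the calibration is good to about 2 mm. A picture is of the moment at which its call begins. There is no depth.
- manip.sign_off(): hands the job in; it is judged then, once.
The state is a dict: "clock": time; "qpos": joint angles; "qd": joint speeds; "effort": joint torques, N m; "position": TCP position; "ee_rot": TCP orientation; "contact_force": force on the tool from outside, world axes, zero at the start; "moment": the same for the moment, N m; "width": finger opening in m; "gripper_force": force on a finger pad.
Only numpy, scipy, OpenCV 4.12 (cv2) and the standard library are available. Lean on these libraries where they do the work, as an engineer would, in place of code of your own. Each camera call takes 0.05 s, during which the arm holds its last target. There are 200 camera calls.

### The job

Lay the loose marker flat in the long tray of the packing carousel, without dropping it, and let go of it while the tray is still turned away. Then turn the carousel until that long tray faces squarely to the front, its middle in line with the fixed pointer on the stand, and finish gripping the upright handle in the middle of the carousel, holding it still there with the marker in the tray for a colleague to take. Leave the scissors, the ribbon spool and the gift boxes where they are.

Things in the scene. Friction and masses are not known exactly. Their poses are not given: they have to be found in the camera images.
- stand: Fixed steel stand of the carousel, a low round foot 236 mm across, fixed to the worktop; origin on the worktop under the turning axis, z up. A flat tab on its -x side carries a small upright pointed peg (the pointer), which marks the front. Its place and its yaw vary between runs, so the front is not exactly towards the robot.
- pointer (a point): Tip of the fixed pointer peg on the stand, 40 mm above the worktop and 186 mm from the turning axis along the stand's -x; the peg is 24 mm thick at the foot.
- carousel (a joint): Turning angle of the carousel (rad), counterclockwise seen from above; 0 or any whole turn: tray in line with the pointer; the tray lies in the stand's frame at direction pi + angle. Turns both ways past whole turns (stops at 2 turns either way); plain friction bearing (about 0.08 N m), no spring, stays where it is left.
- disc_top (a point): Centre of the turning wooden disc's top, on the axis, 30 mm above the worktop; the disc is 320 mm across and turns with its holders. On -x is the long tray; opposite it, fixed to the disc, are a square tag box with paper (32 mm tall), a round steel cup (40 mm) and a lidded glass jar (40 mm); their tops stay within 72 mm of the worktop.
- tray (a point): Middle of the inner floor of the long open wooden tray, 34 mm above the worktop, 90 mm from the turning axis. It turns with the carousel: x axis points from the tray to the turning axis, y along the tray. Inside it is 161 mm long (y) by 72 mm wide (x); walls 4 mm thick, rising 21 mm above the inner floor.
- grip (a point): Grip point in the handle, on the turning axis, 80 mm above the worktop; x and y axes turn with the carousel. The handle is an upright flat wooden grip on a 26 mm post: 64 mm long (x, pointing from tray across the axis), 16 mm thick (y: close the fingers along this), 42 mm tall; its top is 18 mm above this point, its underside 24 mm below.
- marker: Loose marker pen lying on the worktop, round, about 16 mm thick and 135 mm long (along its y), 10 to 30 g; origin at its middle on its underside as first laid down. It may roll.
- marker_mid (a point): Centre of the marker, on its long axis, 8 mm above what it lies on; y along the marker.
- scissors: Bystander: scissors, 87 x 199 x 9 mm, lying on the worktop; origin at the middle of the underside, long axis y. Leave alone.
- ribbon_spool: Bystander: spool of ribbon lying flat, 104 x 132 x 32 mm with its ribbon tail; leave alone.
- closed_box: Bystander: closed card gift box, 234 x 144 x 62 mm (x, y, z), origin at the centre of the underside; leave alone.

How it is judged:
By the outcome, as a careful person would: the job done as asked, in the order asked, and still so for the second after the job is handed in, while the arm keeps its last pose, push and grip.
It also fails if it takes over 64 s, if anything falls off the work surface, if the arm or the gripper's body presses on something with over 40 N, if the wrist force passes 120 N, or if a joint passes its speed limit or range.

## Working session

There is one attempt and no reset: what is moved stays moved. The work goes in short steps, Python scripts to look and compute and a tool call to move; the robot and the scene stay as the last step left them, time stands still between calls to the robot, and variables do not carry over. Pictures are saved under pics/ and viewed, at most 10 in all, crops included, and the job is handed in when it is done.

Besides the shell and the picture viewer there is one more tool, called as name(argument=value, ...) on one line, values as JSON. move_arm: Moves the arm, as the interface text tells. Scaled input: -1 to 1 covers 1 m each way for a shift and 360 degrees each way for a turn. Its arguments: {"type":"object","properties":{"steps":{"type":"array"},"squeeze":{"type":"number"}},"required":["steps"]}

```bash
mkdir -p pics; ls; cat > h.py <<'E'
import numpy as np, cv2
from rig import manip
def snap(n,f):
    im=manip.get_image(n); cv2.imwrite(f'pics/{f}.png',im['pixels']); np.save(f'pics/{f}.npy',{k:v for k,v in im.items()},allow_pickle=True); return im
def load(f): return np.load(f'pics/{f}.npy',allow_pickle=True).item()
def K(im): return np.array([[im['fx'],0,im['cx']],[0,im['fy'],im['cy']],[0,0,1.]])
def px2w(im,uv,z):
    p=cv2.undistortPoints(np.array(uv,float).reshape(-1,1,2),K(im),np.array(im['D'],float)).reshape(-1,2)
    R=np.array(im['R']);t=np.array(im['t']).ravel()
    d=np.c_[p,np.ones(len(p))]@R; c=-R.T@t
    z=np.broadcast_to(z,len(p)); return c+d*((z-c[2])/d[:,2])[:,None]
def w2px(im,X):
    return cv2.projectPoints(np.array(X,float).reshape(-1,1,3),cv2.Rodrigues(np.array(im['R']))[0],np.array(im['t'],float).ravel(),K(im),np.array(im['D'],float))[0].reshape(-1,2)
E
python3 - <<'E'
from h import *
a=snap('top','top0');b=snap('side','side0');c=snap('wrist','wr0')
np.set_printoptions(precision=3,suppress=True)
for i in (a,b,c): print(-np.array(i['R']).T@np.ravel(i['t']), np.array(i['R'])[2])
cv2.imwrite('pics/both.png',cv2.resize(np.hstack([b['pixels'],c['pixels']]),(800,300)))
print(manip.get_state())
E
```

```text
pics
[ 0.356 -0.04   1.387] [ 0.143  0.025 -0.989]
[0.651 1.274 0.789] [-0.068 -0.873 -0.483]
[0.05  0.579 0.373] [ 0.305 -0.071 -0.95 ]
{'clock': 0.15, 'qpos': array([ 1.223,  0.276,  1.506, -0.   ,  1.361, -0.121]), 'qd': array([ 0.   , -0.001, -0.007, -0.001, -0.002, -0.001]), 'effort': array([  0.002, -41.714, -24.603,  -0.   ,   0.008,   0.   ]), 'position': array([0.129, 0.56 , 0.248]), 'ee_rot': array([-0.   ,  0.113,  0.994, -0.001]), 'contact_force': array([-0.231, -0.246, -0.536]), 'moment': array([ 0.066, -0.069,  0.038]), 'gripper_force': 0.0, 'width': 0.08541694336538408}
```

View pics/top0.png

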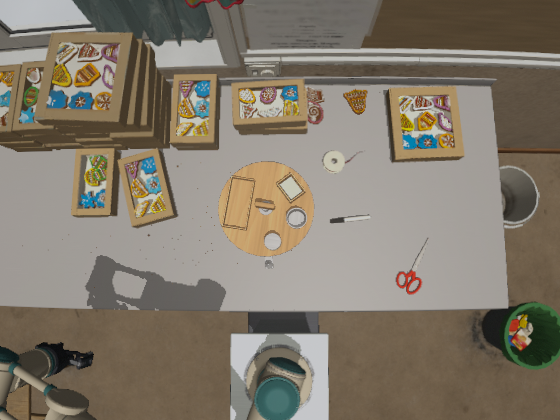

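View pics/both.png

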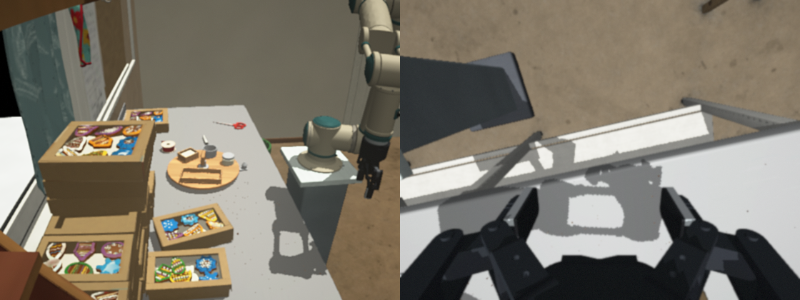

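The top view shows the carousel near (266,208) with its tray on the left (240,203). The pointer is near (268,264), the marker near (350,218), and the scissors and spool are to the right. I'll enlarge this area for precise points.

```bash
python3 - <<'E'
from h import *
np.set_printoptions(precision=4,suppress=True)
im=load('top0'); p=im['pixels'][140:290,205:405]
cv2.imwrite('pics/crop.png',cv2.resize(p,(800,600),interpolation=cv2.INTER_CUBIC))
print(px2w(im,[[266,208],[269,265],[332,220],[369,217],[240,203]],[.03,.03,.008,.008,.055]))
# disc ellipse fit
hsv=cv2.cvtColor(im['pixels'],cv2.COLOR_BGR2HSV)
m=cv2.inRange(hsv,(8,60,120),(25,255,255)); m[:155]=0;m[262:]=0;m[:,:212]=0;m[:,320:]=0
c=max(cv2.findContours(m,cv2.RETR_EXTERNAL,cv2.CHAIN_APPROX_NONE)[0],key=cv2.contourArea)
w=px2w(im,cv2.convexHull(c).reshape(-1,2),.03)[:,:2].astype(np.float32)
A=np.c_[2*w,np.ones(len(w))];s=np.linalg.lstsq(A,(w**2).sum(1),rcond=None)[0];print('disc',s[:2],np.sqrt(s[2]+s[0]**2+s[1]**2))
# marker
g=im['pixels'].astype(int);roi=np.zeros(g.shape[:2],bool);roi[208:228,322:378]=1
bg=np.median(g[208:228,322:378].reshape(-1,3),0)
d=abs(g-bg).max(2);mm=(d>30)&roi
ys,xs=np.nonzero(mm);print(len(xs),cv2.minAreaRect(np.c_[xs,ys].astype(np.float32)))
b=cv2.boxPoints(cv2.minAreaRect(np.c_[xs,ys].astype(np.float32)));print(px2w(im,b,.008))
E
```

```text
[[ 0.5585  0.0419  0.03  ]
 [ 0.3711  0.0317  0.03  ]
 [ 0.5199 -0.1776  0.008 ]
 [ 0.5293 -0.3018  0.008 ]
 [ 0.5718  0.1254  0.055 ]]
disc [0.5595 0.0437] 0.15913593164996803
151 ((349.4512023925781, 218.56097412109375), (5.6320085525512695, 39.42405700683594), 83.6598129272461)
[[ 0.5269 -0.1695  0.008 ]
 [ 0.5408 -0.3013  0.008 ]
 [ 0.5219 -0.3028  0.008 ]
 [ 0.5081 -0.1712  0.008 ]]
```

View pics/crop.png

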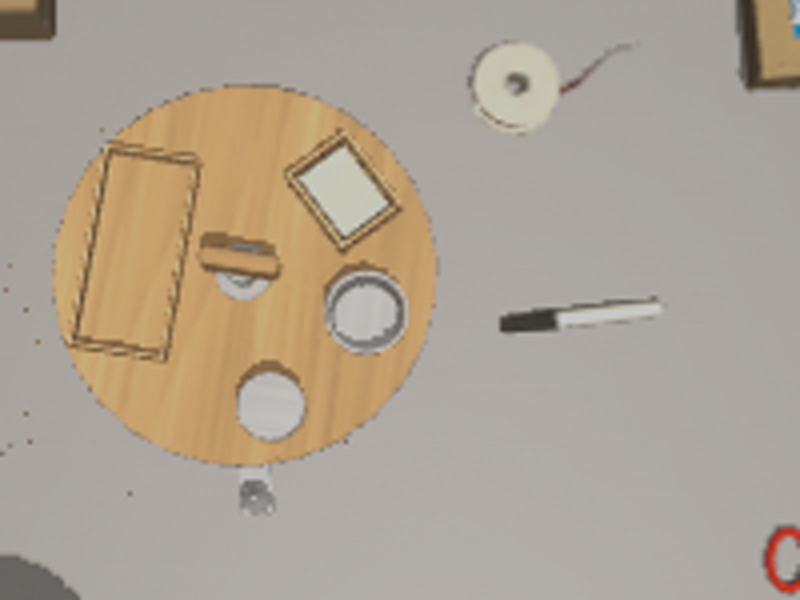

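The crop puts the tray at about 80° world direction from the axis, the pointer at crop (257,490), and the marker from (500,323) to (662,308). The disc fit radius of 159 mm agrees with the given 160 mm. Next I go over towards the marker.

move_arm(steps=[0,0,-0.01,0.02,-0.04,-0.003,1,0,0,-0.02,0.04,-0.08,-0.006,1,0,0,-0.03,0.06,-0.12,-0.009,1,0,0,-0.04,0.08,-0.16,-0.012,1,0,0,-0.05,0.1,-0.2,-0.015,1,0,0,-0.06,0.12,-0.24,-0.018,1,0,0,-0.07,0.14,-0.28,-0.021,1,0,0,-0.08,0.16,-0.32,-0.024,1,0,0,-0.09,0.18,-0.36,-0.027,1,0,0,-0.1,0.2,-0.4,-0.03,1])

```text
clock: 1.15
position: [0.3296, 0.1586, 0.2183]
ee_rot: [0.0, 0.416, 0.91, 0.0]
contact_force: [0.8, 0.0, 0.5]
width: 0.0851
gripper_force: 0.0
```

```bash
python3 -c "
from h import *
snap('wrist','wr1')"
```

move_arm(steps=[0,0,-0.01,0.02,-0.04,-0.003,1,0,0,-0.02,0.04,-0.08,-0.006,1,0,0,-0.03,0.06,-0.12,-0.009,1,0,0,-0.04,0.08,-0.16,-0.012,1,0,0,-0.05,0.1,-0.2,-0.015,1,0,0,-0.06,0.12,-0.24,-0.02,1,0,0,-0.07,0.14,-0.28,-0.03,1,0,0,-0.08,0.16,-0.32,-0.04,1,0,0,-0.09,0.18,-0.36,-0.05,1,0,0,-0.097,0.195,-0.396,-0.06,1])

```text
clock: 2.2
position: [0.5254, -0.2376, 0.1575]
ee_rot: [0.0, 0.67, 0.743, 0.0]
contact_force: [-0.5, 1.0, -0.0]
width: 0.0853
gripper_force: 0.0
```

```bash
python3 - <<'E'
from h import *
a=load('wr1')['pixels'];b=snap('wrist','wr2')['pixels'];cv2.imwrite('pics/w12.png',cv2.resize(np.hstack([a,b]),(800,300),interpolation=cv2.INTER_AREA))
s=manip.get_state();print(s['clock'],s['position'],s['ee_rot'],s['qpos'])
E
```

```text
2.25 [ 0.52768624 -0.24350317  0.1557853 ] [ 0.00254615  0.67049007  0.74191293 -0.00133823] [-0.54989238  0.34813661  1.63873614 -0.00390799  1.15020957 -0.64935538]
```

View pics/w12.png

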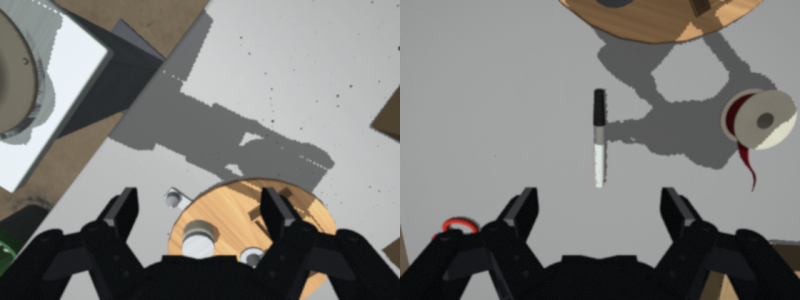

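The wrist view shows the marker upright in the right half, full-resolution about (277,126) to (281,262), between the jaws. I'll take a fresh, settled picture and measure it.

```bash
python3 - <<'E'
from h import *
np.set_printoptions(precision=4,suppress=True)
im=snap('wrist','wr3');s=manip.get_state();print(s['position'],s['ee_rot'])
for f in('wr2','wr3'):
    im=load(f);g=cv2.cvtColor(im['pixels'],cv2.COLOR_BGR2HSV)
    R=im['pixels'][110:275,262:298].astype(int); v=R.max(2)
    m=((v<60)|(v>190)).astype(np.uint8)
    n,l,st,c=cv2.connectedComponentsWithStats(cv2.morphologyEx(m,cv2.MORPH_CLOSE,np.ones((25,3))))
    k=1+np.argmax(st[1:,4]);ys,xs=np.nonzero(l==k)
    r=cv2.minAreaRect(np.c_[xs+262,ys+110].astype(np.float32));b=cv2.boxPoints(r)
    print(f,r);w=px2w(im,b,.008);print(w,w.mean(0))
    ends=[(xs[ys<ys.min()+12].mean()+262,ys.min()+110),(xs[ys>ys.max()-12].mean()+262,ys.max()+110)]
    e=px2w(im,ends,.008);d=e[0]-e[1];print('len',np.linalg.norm(d),'mid',e.mean(0),'dir',np.degrees(np.arctan2(d[1],d[0])))
# carousel points in wr1, top: pointer
t=load('top0');a=px2w(t,[[269.0,262],[269,264]],.04);print('ptr',a)
E
```

```text
[ 0.526  -0.24    0.1562] [ 0.0004  0.67    0.7424 -0.0007]
wr2 ((279.0, 150.0), (50.0, 16.0), 90.0)
[[ 0.5113 -0.1709  0.008 ]
 [ 0.5256 -0.1695  0.008 ]
 [ 0.5307 -0.2147  0.008 ]
 [ 0.5157 -0.2163  0.008 ]] [ 0.5208 -0.1928  0.008 ]
len 0.04554621482896841 mid [ 0.5206 -0.1929  0.008 ] dir 95.98327215363176
wr3 ((277.0, 142.5), (65.0, 16.0), 90.0)
[[ 0.5111 -0.1651  0.008 ]
 [ 0.525  -0.1636  0.008 ]
 [ 0.5313 -0.2212  0.008 ]
 [ 0.5164 -0.2227  0.008 ]] [ 0.521  -0.1932  0.008 ]
len 0.05792082026913917 mid [ 0.5204 -0.1932  0.008 ] dir 95.42834270825024
ptr [[0.3806 0.0312 0.04  ]
 [0.3742 0.0312 0.04  ]]
```

Marker mid at (0.525, -0.235) and 96° agrees with the top view, so I descend over it.

move_arm(steps=[0,0,0,0,0,-0.03,0,0,0,0,0,0,-0.06,0,0,0,0,0,0,-0.085,0,0,0,0,0,0.001,-0.105,0,0,0,0,0,0.001,-0.12,0,0,0,0,0,0.001,-0.13,0,0,0,0,0,0.001,-0.136,0,0,0,0,0,0.001,-0.138,0,0,0,0,0,0.001,-0.138,0,0,0,0,0,0.001,-0.138,0])

```text
clock: 3.3
position: [0.5248, -0.2349, 0.021]
ee_rot: [0.001, 0.669, 0.744, 0.0]
contact_force: [-0.5, 0.1, -0.1]
width: 0.0431
gripper_force: 0.0
```

move_arm(steps=[0,0,0,0,0,0,-0.3,0,0,0,0,0,0,-0.5,0,0,0,0,0,0,-0.7,0,0,0,0,0,0,-0.9,0,0,0,0,0,0,-1,0,0,0,0,0,0,-1,0,0,0,0,0,0,-1,0,0,0,0,0,0,-1,0,0,0,0,0,0,-1,0,0,0,0,0,0,-1], squeeze=30)

```text
clock: 4.3
position: [0.5246, -0.2349, 0.0209]
ee_rot: [0.0, 0.669, 0.744, 0.0]
contact_force: [-0.5, 0.1, 5.8]
width: 0.0146
gripper_force: 29.6
```

Marker gripped. Lift, then carry to above the tray, turning about +74°.

move_arm(steps=[0,0,0,0,0,0.02,-1,0,0,0,0,0,0.05,-1,0,0,0,0,0,0.085,-1,0,0,0,0,0,0.12,-1,0,0,0.01,0.003,0.02,0.14,-1,0,0,0.025,0.008,0.05,0.145,-1,0,0,0.045,0.012,0.085,0.145,-1,0,0,0.065,0.017,0.12,0.145,-1,0,0,0.085,0.022,0.155,0.145,-1,0,0,0.105,0.027,0.19,0.145,-1])

```text
clock: 5.3
position: [0.5511, -0.0433, 0.1649]
ee_rot: [-0.0, 0.389, 0.921, -0.0]
contact_force: [0.2, -0.4, 0.8]
width: 0.0144
gripper_force: 29.5
```

move_arm(steps=[0,0,0.02,0.004,0.035,0,-1,0,0,0.04,0.008,0.07,0,-1,0,0,0.06,0.013,0.105,0,-1,0,0,0.08,0.018,0.14,0,-1,0,0,0.095,0.021,0.165,0,-1,0,0,0.102,0.023,0.177,0,-1,0,0,0.102,0.023,0.177,0,-1,0,0,0.102,0.023,0.177,0,-1,0,0,0.102,0.023,0.177,0,-1,0,0,0.102,0.023,0.177,0,-1])

```text
clock: 6.3
position: [0.5742, 0.131, 0.1653]
ee_rot: [-0.0, 0.083, 0.997, -0.0]
contact_force: [0.5, -0.1, -0.4]
width: 0.0144
gripper_force: 29.5
```

```bash
python3 - <<'E'
from h import *
b=snap('wrist','wr4')['pixels'];a=snap('top','top1')['pixels']
s=manip.get_state();print(s['clock'],s['position'],s['ee_rot'],s['qpos'],s['width'],s['gripper_force'])
E
```

```text
6.4 [0.57433315 0.1313341  0.16541718] [ 3.61314790e-05  8.26967794e-02  9.96574754e-01 -4.13806984e-05] [ 1.06794077e-01  3.53167881e-01  1.60424038e+00 -1.02461207e-04
  1.18412902e+00 -1.29838096e+00] 0.014542501220456371 29.47868498176831
```

View pics/wr4.png

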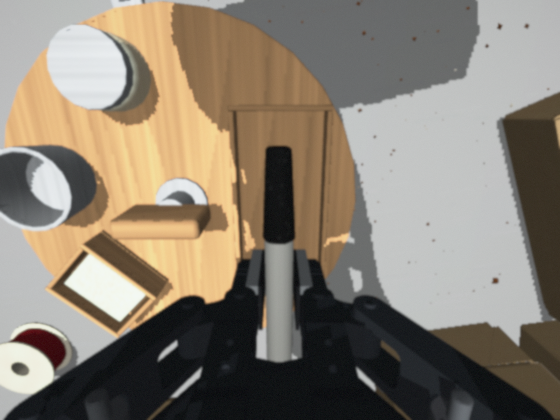

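The held marker points along the tray, which sits below at columns 237 to 326, with its far wall at row 107. The handle top is at about (160,222), the cup at (40,185), the jar at (92,67) and the tag box at (105,285). I'll compute the tray pose.

```bash
python3 - <<'E'
from h import *
np.set_printoptions(precision=4,suppress=True)
im=load('wr4')
L=px2w(im,[[236,115],[241,250],[326,115],[321,250],[230,105],[334,105]],.055);print(L)
for a,b in((0,1),(2,3)):
    d=L[a]-L[b];print('edge dir',np.degrees(np.arctan2(d[1],d[0])))
print('width',np.linalg.norm((L[0]+L[1]-L[2]-L[3])/2), 'outerw',np.linalg.norm(L[4]-L[5]))
# disc edge right side: threshold-free hand points
P=np.array([[354,170],[344,120],[322,80],[285,45],[240,20],[200,8],[150,3]],float)
w=px2w(im,P,.03)[:,:2];
from scipy.optimize import least_squares
r=least_squares(lambda c:np.linalg.norm(w-c,axis=1)-.16,[.56,.044]);print('axis',r.x,r.fun)
# predicted corners for model
for c in ([.5595,.0437],r.x):
  for th in (79,80.5,82):
    u=np.array([np.cos(np.radians(th)),np.sin(np.radians(th))]);v=np.array([u[1],-u[0]])
    c=np.array(c);pts=[np.r_[c+u*(.09+a)+v*b,.055] for a,b in((-.04,-.0845),(.04,-.0845),(-.036,0),(.036,0),(-.04,.0845),(.04,.0845))]
    print(th,w2px(im,pts).ravel(),w2px(load('top0'),pts)[[0,1,4,5]].ravel())
pt=px2w(im,[[110,235],[196,237],[120,208],[207,206]],.098);print('handle',pt)
d=pt[1]-pt[0];print(np.degrees(np.arctan2(d[1],d[0])))
print('pointer wr1',px2w(load('wr1'),[[244,283]],.04), 'side',px2w(load('side0'),[[343,235]],.04))
E
```

```text
[[0.4938 0.1129 0.055 ]
 [0.6057 0.0935 0.055 ]
 [0.5051 0.1804 0.055 ]
 [0.6174 0.1629 0.055 ]
 [0.4861 0.11   0.055 ]
 [0.499  0.1872 0.055 ]]
edge dir 170.13493451243187
edge dir 171.1537946370712
width 0.0694116138015018 outerw 0.07824327376479621
axis [0.5633 0.0458] [-0.0024  0.001   0.002   0.0006 -0.0007 -0.0011 -0.0001]
79 [228.5994 105.2819 334.7019 108.2168 236.0516 211.3998 321.4018 213.4859
 233.438  296.9656 319.2374 298.8389] [244.7889 229.1371 220.7517 224.5364 255.0866 178.8088 231.4064 174.501 ]
80.5 [225.5806 103.3969 332.0896 103.4024 235.998  209.8124 321.6304 209.7914
 235.7714 295.7871 321.8188 295.7453] [245.3833 229.6532 221.212  225.6817 254.3534 179.0811 230.5535 175.3834]
82 [222.5091 101.5865 329.3285  98.6232 235.9001 208.2193 321.7578 206.0661
 238.0719 294.5519 324.3269 292.5745] [245.9914 230.1536 221.7028 226.8148 253.6273 179.3721 229.7236 176.2872]
79 [232.3916 110.0277 337.9754 112.9299 239.4077 215.1861 324.388  217.2538
 236.4844 300.0651 321.9494 301.9255] [244.1565 227.9723 220.1343 223.3783 254.4619 177.6875 230.7974 173.3876]
80.5 [229.3948 108.1611 335.3912 108.1617 239.3603 213.6121 324.6279 213.5905
 238.8132 298.8956 324.5313 298.8554] [244.7505 228.4879 220.5939 224.5226 253.7291 177.9597 229.9448 174.2692]
82 [226.3452 106.3684 332.659  103.4285 239.2688 212.0326 324.7671 209.8968
 241.1093 297.6698 327.0403 295.7087] [245.3582 228.9879 221.0841 225.6548 253.0034 178.2505 229.1151 175.1723]
handle [[0.5586 0.0142 0.098 ]
 [0.5702 0.0736 0.098 ]
 [0.5405 0.0278 0.098 ]
 [0.5489 0.0868 0.098 ]]
78.99889402601356
pointer wr1 [[0.3737 0.0465 0.04  ]] side [[0.3832 0.0906 0.04  ]]
```

move_arm(steps=[0,0,0,0.001,0.001,-0.02,-1,0,0,0,0.001,0.002,-0.04,-1,0,0,0,0.001,0.002,-0.06,-1,0,0,0,0.001,0.002,-0.075,-1,0,0,0,0.001,0.002,-0.088,-1,0,0,0,0.001,0.002,-0.098,-1,0,0,0,0.001,0.002,-0.104,-1,0,0,0,0.001,0.002,-0.107,-1,0,0,0,0.001,0.002,-0.109,-1,0,0,0,0.001,0.002,-0.109,-1])

```text
clock: 7.4
position: [0.5755, 0.1344, 0.0566]
ee_rot: [0.0, 0.082, 0.997, 0.0]
contact_force: [-0.5, -0.7, -0.3]
width: 0.0144
gripper_force: 29.5
```

```bash
python3 - <<'E'
from h import *
b=snap('wrist','wr5')['pixels'];a=snap('side','side1')['pixels'];cv2.imwrite('pics/c5.png',np.hstack([cv2.resize(b,(400,300)),cv2.resize(a[180:285,200:340],(400,300))]))
s=manip.get_state();print(s['clock'],s['position'],s['contact_force'],s['width'])
E
```

```text
7.5 [0.57565468 0.13438264 0.0568143 ] [ 1.29667028e+00  1.05700136e-03 -1.30514865e+00] 0.014113859828766723
```

View pics/c5.png

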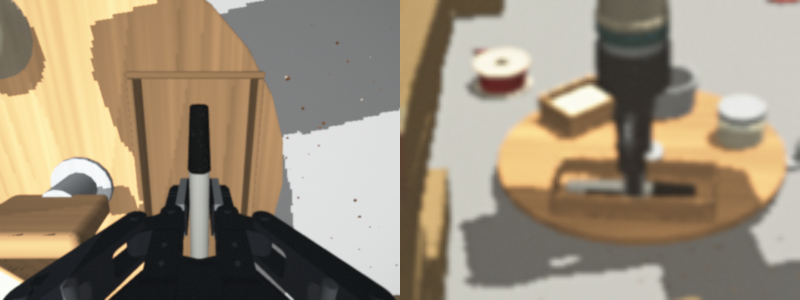

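The marker hangs within the tray walls, centred, about 2 mm above the floor. I lower it the last bit and release gently.

move_arm(steps=[0,0,0,0,0,-0.001,-1,0,0,0,0,0,-0.002,-1,0,0,0,0,0,-0.002,-1,0,0,0,0,0,-0.002,-0.6,0,0,0,0,0,-0.002,-0.55,0,0,0,0,0,-0.002,-0.5,0,0,0,0,0,-0.002,-0.45,0,0,0,0,0,-0.002,-0.4,0,0,0,0,0,-0.002,-0.4,0,0,0,0,0,-0.002,-0.4])

```text
clock: 8.5
position: [0.5753, 0.1343, 0.0543]
ee_rot: [-0.0, 0.082, 0.997, 0.0]
contact_force: [-0.7, -0.4, 0.3]
width: 0.0257
gripper_force: 0.0
```

move_arm(steps=[0,0,0,0,0,0.01,-0.4,0,0,0,0,0,0.025,-0.4,0,0,0,0,0,0.045,-0.4,0,0,0,0,0,0.07,-0.4,0,0,0,0,0,0.095,-0.3,0,0,0,0,0,0.115,-0.2,0,0,0,0,0,0.125,0,0,0,0,0,0,0.125,0.2,0,0,0,0,0,0.125,0.3,0,0,0,0,0,0.125,0.3])

```text
clock: 9.5
position: [0.5745, 0.1342, 0.1781]
ee_rot: [-0.001, 0.082, 0.997, -0.0]
contact_force: [0.5, -0.5, 0.1]
width: 0.0557
gripper_force: 0.0
```

```bash
python3 - <<'E'
from h import *
snap('wrist','wr6');snap('top','top6')
s=manip.get_state();print(s['clock'],s['position'],s['ee_rot'],s['width'],s['qpos'])
E
```

```text
9.6 [0.57464174 0.13422497 0.17806451] [-1.19737515e-03  8.18685143e-02  9.96642399e-01 -2.05269767e-04] 0.055071523689395184 [ 1.11553864e-01  3.45699670e-01  1.58191228e+00  6.14746123e-05
  1.21640971e+00 -1.29534326e+00]
```

View pics/wr6.png

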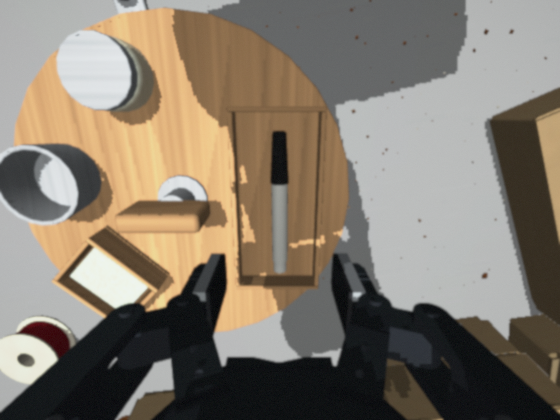

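The marker lies flat in the tray, (280,132) to (280,272), and is released. I'll check the axis, handle and front geometry with an overlay before gripping.

```bash
python3 - <<'E'
from h import *
np.set_printoptions(precision=4,suppress=True)
from scipy.optimize import least_squares
c=np.array([.561,.0445]);th=np.radians(80.5);u=np.array([np.cos(th),np.sin(th)]);v=np.array([u[1],-u[0]])
def box(im,img,s,o):
    for z in(.056,.098):
        P=[np.r_[c+u*a+v*b,z] for a,b in((-.032,-.008),(.032,-.008),(.032,.008),(-.032,.008))]
        cv2.polylines(img,[np.int32((w2px(im,P)-o)*s)],1,(255,0,0) if z<.06 else (0,0,255),1)
    a=np.linspace(0,6.28,80);P=np.c_[c[0]+.16*np.cos(a),c[1]+.16*np.sin(a),0*a+.03]
    cv2.polylines(img,[np.int32((w2px(im,P)-o)*s)],1,(0,255,0),1)
    P=[np.r_[c+u*(.09+x)+v*y,.055] for x,y in((-.036,-.0805),(.036,-.0805),(.036,.0805),(-.036,.0805))]
    cv2.polylines(img,[np.int32((w2px(im,P)-o)*s)],1,(255,255,0),1)
    for yaw,col in((2,(0,0,255)),(4,(255,0,255)),(6,(255,0,0))):
        y=np.radians(yaw);p=c-.186*np.array([np.cos(y),np.sin(y)])
        cv2.circle(img,tuple(np.int32((w2px(im,[[*p,.04]])[0]-o)*s)),2,col,-1)
im=load('wr6');A=im['pixels'][0:300,0:400].copy();box(im,A,1,np.zeros(2))
t=load('top6');o=np.array([213,150]);B=cv2.resize(t['pixels'][150:280,213:313],(400,520),interpolation=cv2.INTER_CUBIC);box(t,B,4,o-.4)
C=np.zeros((520,800,3),np.uint8);C[:300,:400]=A;C[:,400:]=B
cv2.imwrite('pics/ov.png',C)
# disc edge fit in top0 & wr6 by subpixel hull
for f in('top0','wr6'):
    im=load(f);hsv=cv2.cvtColor(im['pixels'],cv2.COLOR_BGR2HSV)
E
```

```text
(no output)
```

View pics/ov.png

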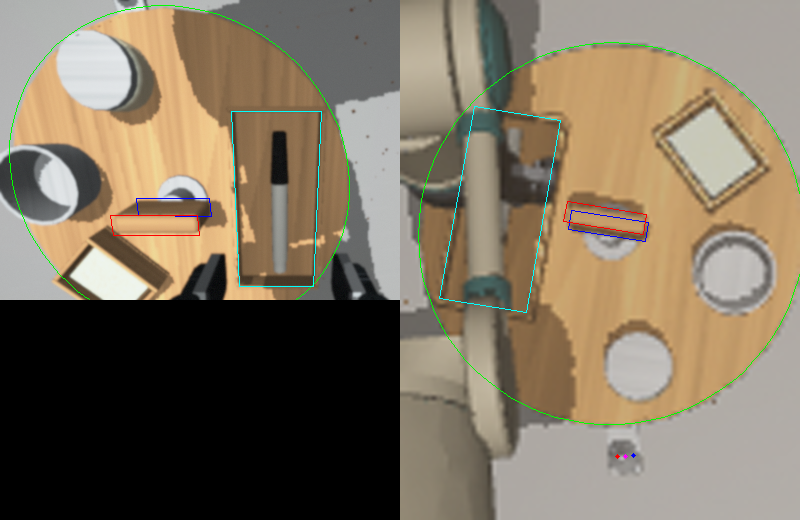

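The overlay fits the disc in both views. The handle and tray sit about 2 mm towards -x, so I take the axis as (0.559, 0.0445). The pointer lies at a yaw of about 4°. I turn the tool and come down on the handle.

move_arm(steps=[0,0,-0.022,-0.0015,-0.009,0,0.3,0,0,-0.044,-0.003,-0.018,0,0.3,0,0,-0.066,-0.0045,-0.027,0,0.3,0,0,-0.088,-0.006,-0.036,0,0.3,0,0,-0.11,-0.0075,-0.045,0,0.3,0,0,-0.132,-0.009,-0.054,0,0.3,0,0,-0.154,-0.0105,-0.063,0,0.3,0,0,-0.176,-0.012,-0.072,0,0.3,0,0,-0.198,-0.0135,-0.081,0,0.3,0,0,-0.22,-0.0154,-0.0897,0,0.3])

```text
clock: 10.6
position: [0.5595, 0.0442, 0.1785]
ee_rot: [-0.001, 0.7, 0.714, -0.001]
contact_force: [-0.9, -0.0, 0.9]
width: 0.0558
gripper_force: 0.0
```

move_arm(steps=[0,0,-0.018,0,0,0,0.3,0,0,-0.028,0,0,0,0.3,0,0,-0.03,0,0,-0.01,0.3,0,0,-0.03,0,0,-0.02,0.3,0,0,-0.03,0,0,-0.025,0.3,0,0,-0.03,0,0,-0.025,0.3,0,0,-0.03,0,0,-0.025,0.3,0,0,-0.03,0,0,-0.025,0.3,0,0,-0.03,0,0,-0.025,0.3,0,0,-0.03,0,0,-0.025,0.3])

```text
clock: 11.6
position: [0.5601, 0.0446, 0.1547]
ee_rot: [0.0, 0.763, 0.647, 0.0]
contact_force: [-0.0, 0.7, 0.7]
width: 0.0552
gripper_force: 0.0
```

```bash
python3 - <<'E'
from h import *
np.set_printoptions(precision=4,suppress=True)
im=snap('wrist','wr7')
s=manip.get_state();print(s['clock'],s['position'],s['ee_rot'],s['width'],s['qpos'])
c=np.array([.559,.0445]);th=np.radians(80.5);u=np.array([np.cos(th),np.sin(th)]);v=np.array([u[1],-u[0]])
A=im['pixels'].copy()
for z in(.056,.098):
    P=[np.r_[c+u*a+v*b,z] for a,b in((-.032,-.008),(.032,-.008),(.032,.008),(-.032,.008))]
    q=w2px(im,P);print(z,q.ravel())
    cv2.polylines(A,[np.int32(q)],1,(255,0,0) if z<.06 else (0,0,255),1)
P=[np.r_[c+u*(.09+x)+v*y,.055] for x,y in((-.036,-.0805),(.036,-.0805),(.036,.0805),(-.036,.0805))]
cv2.polylines(A,[np.int32(w2px(im,P))],1,(255,255,0),1)
cv2.imwrite('pics/wr7o.png',A)
E
```

```text
11.65 [0.5601 0.0446 0.1546] [0.0003 0.7626 0.6469 0.0003] 0.055752465961833725 [-0.0444  0.324   1.6801 -0.      1.1368  0.1195]
0.056 [268.5029 251.6745 267.8024 176.6724 288.5732 176.7089 287.6093 251.6957]
0.098 [266.6688 279.0167 265.6283 190.9799 290.8041 191.021  289.4442 279.0367]
```

View pics/wr7o.png

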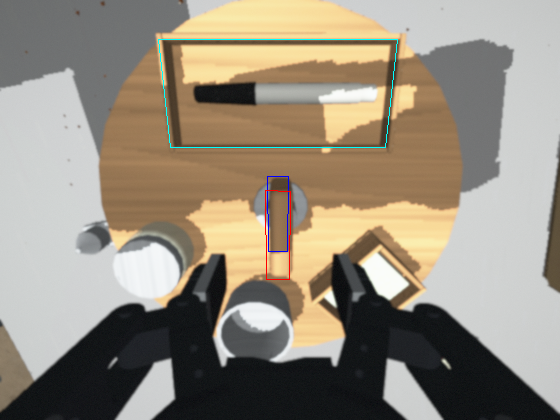

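The overlay matches the handle (x 266–290) and the tray almost exactly, and the peg is at about (92,238). Descend and grip.

move_arm(steps=[0,0,0,-0.0005,0,-0.015,0.3,0,0,0,-0.0007,0,-0.03,0.3,0,0,0,-0.0007,0,-0.045,0.3,0,0,0,-0.0007,0,-0.058,0.3,0,0,0,-0.0007,0,-0.068,0.3,0,0,0,-0.0007,0,-0.074,0.3,0,0,0,-0.0007,0,-0.077,0.3,0,0,0,-0.0007,0,-0.077,0,0,0,0,-0.0007,0,-0.077,-0.3,0,0,0,-0.0007,0,-0.077,-0.4])

```text
clock: 12.65
position: [0.5612, 0.0444, 0.0783]
ee_rot: [0.002, 0.763, 0.647, 0.002]
contact_force: [2.1, -1.5, -1.4]
width: 0.0257
gripper_force: 1.1
```

move_arm(steps=[0,0,0,0,0,0,-0.5,0,0,0,0,0,0,-0.6,0,0,0,0,0,0,-0.7,0,0,0,0,0,0,-0.8,0,0,0,0,0,0,-1,0,0,0,0,0,0,-1,0,0,0,0,0,0,-1,0,0,0,0,0,0,-1,0,0,0,0,0,0,-1,0,0,0,0,0,0,-1], squeeze=50)

```text
clock: 13.65
position: [0.5615, 0.0444, 0.0794]
ee_rot: [0.002, 0.763, 0.647, 0.002]
contact_force: [3.1, -0.3, 6.4]
width: 0.0153
gripper_force: 54.6
```

```bash
python3 - <<'E'
from h import *
s=manip.get_state();print(s)
E
```

```text
{'clock': 13.65, 'qpos': array([-4.45963037e-02,  4.00678836e-01,  1.77690928e+00, -1.80737401e-04,
        9.58506974e-01,  1.19592933e-01]), 'qd': array([-0.00135299,  0.00032618,  0.00109003, -0.00158272,  0.00022204,
       -0.00135123]), 'effort': array([ 5.44863325e-01, -4.04183578e+01, -1.58606207e+01,  1.07138716e-01,
        4.23915787e-01, -1.33860845e-02]), 'position': array([0.56154041, 0.04435838, 0.07938735]), 'ee_rot': array([0.00192377, 0.76267347, 0.64677787, 0.00196479]), 'contact_force': array([ 3.11484997, -0.30131477,  6.4251157 ]), 'moment': array([-0.01093465,  0.15579252, -0.05455615]), 'gripper_force': 54.589248223928735, 'width': 0.01533392982762499}
```

Gripped; the axis turned out to be x≈0.5615. I turn the carousel counterclockwise smoothly.

move_arm(steps=[0,0,0.002,0.001,0,0,-1,0,0,0.006,0.002,0,0,-1,0,0,0.013,0.002,0,0,-1,0,0,0.023,0.002,0,0,-1,0,0,0.033,0.002,0,0,-1,0,0,0.043,0.002,0,0,-1,0,0,0.053,0.002,0,0,-1,0,0,0.063,0.002,0,0,-1,0,0,0.073,0.002,0,0,-1,0,0,0.083,0.002,0,0,-1])

```text
clock: 14.65
position: [0.5609, 0.0443, 0.0794]
ee_rot: [0.0, 0.569, 0.822, -0.0]
contact_force: [-4.2, -1.2, 11.5]
width: 0.0155
gripper_force: 54.0
```

move_arm(steps=[0,0,0.01,0,0,0,-1,0,0,0.02,0,0,0,-1,0,0,0.03,0,0,0,-1,0,0,0.04,0,0,0,-1,0,0,0.05,0,0,0,-1,0,0,0.06,0,0,0,-1,0,0,0.07,0,0,0,-1,0,0,0.08,0,0,0,-1,0,0,0.09,0,0,0,-1,0,0,0.1,0,0,0,-1])

```text
clock: 15.65
position: [0.5603, 0.0439, 0.0794]
ee_rot: [-0.0, 0.287, 0.958, -0.001]
contact_force: [-5.0, -3.8, 12.1]
width: 0.0151
gripper_force: 53.1
```

move_arm(steps=[0,0,0.01,0,0,0,-1,0,0,0.02,0,0,0,-1,0,0,0.03,0,0,0,-1,0,0,0.04,0,0,0,-1,0,0,0.05,0,0,0,-1,0,0,0.06,0,0,0,-1,0,0,0.07,0,0,0,-1,0,0,0.08,0,0,0,-1,0,0,0.087,0,0,0,-1,0,0,0.09,0,0,0,-1])

```text
clock: 16.65
position: [0.5601, 0.0432, 0.0794]
ee_rot: [-0.001, 0.009, 1.0, -0.001]
contact_force: [-5.5, -5.3, 12.4]
width: 0.0156
gripper_force: 52.5
```

```bash
python3 - <<'E'
from h import *
im=snap('wrist','wr8');snap('top','top8');snap('side','side8')
s=manip.get_state();print({k:s[k] for k in('clock','position','ee_rot','contact_force','moment','width')})
cv2.imwrite('pics/wr8v.png',cv2.resize(im['pixels'],(800,600),interpolation=cv2.INTER_CUBIC))
E
```

```text
{'clock': 16.8, 'position': array([0.56010223, 0.04321563, 0.07934731]), 'ee_rot': array([-6.32081694e-04,  9.27838537e-03,  9.99956087e-01, -1.15564176e-03]), 'contact_force': array([-4.85420001, -5.79231727, 13.20572172]), 'moment': array([-0.29923522,  0.60243008,  0.12625564]), 'width': 0.015468280356689366}
```

View pics/wr8v.png

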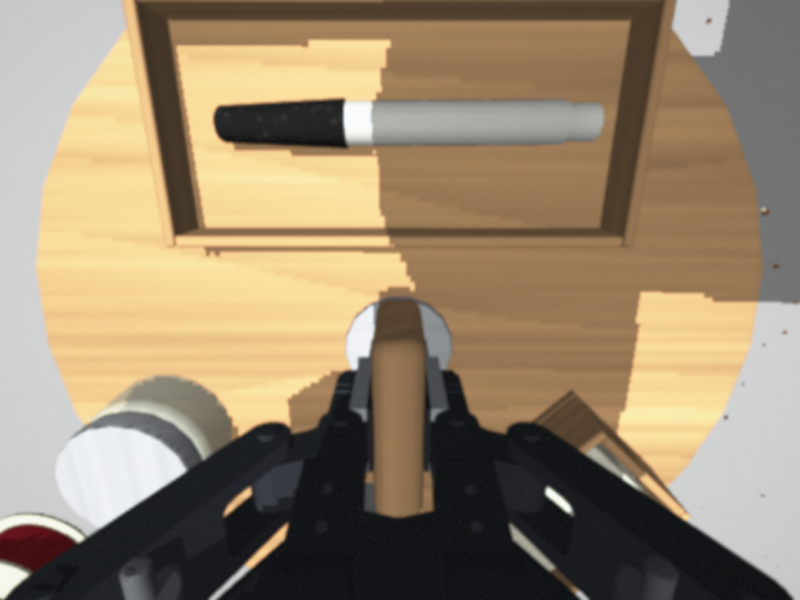

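The tray now faces roughly front, with the marker still lying in it (215–605, ~122). The tool yaw puts the tray at 178.9°. I'll now measure the pointer direction numerically from the stored views.

```bash
python3 - <<'E'
from h import *
np.set_printoptions(precision=4,suppress=True)
c=np.array([.5608,.0442])
# rectified polar-ish patches at height z: grid of world points around the front, sampled from each view
def patch(f,z,xs,ys):
    im=load(f);X,Y=np.meshgrid(xs,ys,indexing='ij')
    q=w2px(im,np.c_[X.ravel(),Y.ravel(),0*X.ravel()+z]).reshape(*X.shape,2).astype(np.float32)
    return cv2.remap(cv2.cvtColor(im['pixels'],cv2.COLOR_BGR2GRAY),q[...,0],q[...,1],cv2.INTER_LINEAR)
ys=np.arange(.07,-.006,-.003);xs=np.arange(.405,.35,-.004)
print('y cols',ys[[0,-1]])
for f in('top0','top8','wr1','wr7'):
    print(f)
    p=patch(f,.0,xs,ys)
    for x,r in zip(xs,p): print('%.3f'%x,' '.join('%3d'%v for v in r))
E
```

```text
y cols [ 0.07  -0.005]
top0
0.405 155 155 154 157 159 162 163 162 163 164 169 171 170 169 163 154 152 153 146 139 152 166 167 167 166 168
0.401 169 167 149 147 148 147 137 130 147 162 164 164 160 150 167 165 158 170 169 170 170 170 170 170 170 171
0.397 169 169 170 169 170 170 171 177 186 186 186 184 185 186 184 170 163 171 171 171 170 170 171 171 171 171
0.393 170 169 169 169 169 170 171 176 186 186 187 185 185 185 185 178 171 170 170 170 170 170 170 171 171 171
0.389 169 169 169 169 169 169 170 175 175 141 143 141 141 148 172 184 177 170 170 170 171 170 171 171 171 171
0.385 169 169 169 169 169 169 168 159 134 110 115 112 123 128 136 163 178 170 170 170 171 170 171 170 171 171
0.381 169 169 170 169 170 170 168 152 122 126 107 107 112 118 131 160 177 170 170 170 171 171 171 171 171 171
0.377 169 170 169 169 169 169 167 150 114 114 116 131 127 128 130 132 145 165 171 171 171 171 170 171 171 171
0.373 170 169 169 169 169 169 168 156 131 125 134 155 145 141 139 135 137 153 171 170 170 171 171 171 171 171
0.369 169 169 169 169 169 169 168 156 130 136 137 141 146 146 144 151 153 153 170 
[... 4400 characters left out ...]
 164 211 211 212 211 216 232 240 241 241
0.373 210 211 211 211 211 211 212 177 108  90  75  75  72  73  72  73  96 193 212 211 211 212 211 214 223 229
0.369 211 211 211 211 211 210 211 193 141  89  74  76  87 105 120 116 104 130 208 211 210 211 211 211 212 211
0.365 211 211 211 212 210 211 211 205 167 146  78 105 133 136 136 135 138 138 176 210 210 209 211 210 211 212
0.361 212 212 211 211 211 210 210 209 180 216 100 139 141 139 136 134 138 142 159 206 211 211 210 211 210 211
0.357 210 211 211 211 211 212 212 211 209 220 163 151 147 143 137 133 137 142 158 204 212 211 211 211 211 211
0.353 211 211 211 212 210 211 211 212 211 211 196 162 157 150 140 135 135 143 168 206 211 211 210 211 210 211
```

```bash
python3 - <<'E'
from h import *
np.set_printoptions(precision=4,suppress=True)
def cam(f): 
    im=load(f); return -np.array(im['R']).T@np.ravel(im['t'])
for f,(r0,r1,c0,c1) in dict(wr1=(252,306,222,276),wr7=(216,262,68,120)).items():
    im=load(f);print(f,cam(f),im['fx'])
    q=w2px(im,[[.3752,.0318,0],[.3752,.0318,.04],[.397,.0333,.004],[.405,.0338,.004]]);print(q)
    g=cv2.cvtColor(im['pixels'],cv2.COLOR_BGR2GRAY)
    for r in range(r0,r1): print(r,''.join('%x'%(v//16) for v in g[r,c0:c1]))
E
```

```text
wr1 [0.2763 0.2203 0.3434] 296.1338912116687
[[241.2009 274.0472]
 [237.2395 291.8663]
 [254.461  284.3759]
 [259.3633 287.5497]]
252 bbbbbbbbbbbbbbbbbbbbbbbbbbbbbbbbbbbbbbbbbbbbbbbbbbcbbc
253 bbbbbbbbbbbbbbbbbbbbbbbbbbbbbbbbbbbbbbbbbbbbcccbbbbbbb
254 bbbbbbbbbbbbbbbbbbbbbbbbbbbbbbbbbbbbbbbbbbbbbbbbbcbcbb
255 bbbbbbbbbbbbbbbbbbbbbbbbbbbbbbbbbbbbbbbbbbbbbbbbbcbbcb
256 bbbbbbbbbbbbbbbbbbbbbbbbbbbbbbbbbbbbbbbbbbbbbbbbbbbbbb
257 bbbbbbbbbbbbbbbbbbbbbbbbbbbbbbbbbbbbbbbbbbbbbbbbbbbbcb
258 bbbbbbbbbbbbbbbbbbbbbbbbbbbbbbbbbbbbbbbbbbbbbbbbbbbbbb
259 bbbbbbbbbbbbbbbbbbbbbbbbbbbbbbbbbbbbbbbbbbbbbbbbbbbbbb
260 bbbbbbbbbbbbbbbbbbbbbbbbbbbbbbbbbbbbbbbbbbbbbbbbbbbbbb
261 bbbbbbbbbbbbbbbbbaa9aabbbbbbbbbbbbbbbbbbbbbbbbbbbbbbbb
262 bbbbbbbbbbbbbbbbba87889aabbbbbbbbbbbbbbbbbbbbbbbbbbbbb
263 bbbbbbbbbbbbbbbba99877789abbbbbbbbbbbbbbbbbbbbbbbbbbbb
264 bbbbbbbbbbbbbbbaaaba9766789abbbbbbbbbbbbbbbbbbbbbbbbcb
265 bbbbbbbbbbbbbbaaacccb9866679abbbbbbbbbbbbbbbbbbbbbbbcb
266 bbbbbbbbbbbbbaaabcddcb9876679abbbbbbbbbbbbbbbbbbbbbbbb
267 bbbbbbbbbbbbaaabcccbbaa98766789abbbbbbbbbbbbbbbbcbbbbb
268 bbbbbbbbbbbba9aaaa9988
[... 4267 characters left out ...]
ccddddddddddddca
250 dddddddddedca98888888888888999889accddddddddddddcca9
251 dddddddddeedb99989999999999999aabccdddddddddddddcb98
252 ddddddddddddba99999999999999aabbccdddddddddddddccbaa
253 ddddddddcddccbbbaaaaaaaaaaaabbccddddddddddddddcccccc
254 ddddddddddddccccccbbbbbbbbbcccdddddddddddddddddddeee
255 ddddddddddddddddccccccccccccdddddddddddddddddddeeeee
256 dddddddddddddddddddddddddddddddddddddddddddddddeeffe
257 ddddddddddddddddddddddddddddddddddddddddddddddeefffe
258 ddddddddddddddddddddddddddddddddddddddddddddddeefffe
259 ddddddddddddddddddddddddddddddddddddddddddddddeefffe
260 ddddddddddddddddddddddddddddddddddddddddddddddeefffe
261 ddddddddddddddddddddddddddddddddddddddddddddddeefffe
```

```bash
cat > fit.py <<'E'
from h import *
from scipy.optimize import minimize
np.set_printoptions(precision=4,suppress=True)
S=4
def mask(f,th,poly):
    g=cv2.cvtColor(load(f)['pixels'],cv2.COLOR_BGR2GRAY);m=((g<th)*255).astype(np.uint8)
    r=np.zeros_like(m);cv2.fillPoly(r,[np.int32(poly)],255);m&=r
    m=cv2.morphologyEx(m,cv2.MORPH_OPEN,cv2.getStructuringElement(cv2.MORPH_ELLIPSE,(9,9)))
    return m>0
V={'wr1':mask('wr1',172,[[228,268],[256,268],[256,294],[228,294]]),
   'wr7':mask('wr7',172,[[70,227],[104,227],[112,234],[112,256],[70,256]])}
ims={f:load(f) for f in V}
a=np.linspace(0,2*np.pi,40)
def rend(f,p):
    x,y,r0,r1,h=p;P=np.r_[np.c_[x+r0*np.cos(a),y+r0*np.sin(a),0*a+.004],np.c_[x+r1*np.cos(a),y+r1*np.sin(a),0*a+h]]
    q=cv2.convexHull(w2px(ims[f],P).astype(np.float32))
    m=np.zeros((420*S,560*S),np.uint8);cv2.fillConvexPoly(m,np.int32((q+.5)*S),1)
    return cv2.resize(m.astype(np.float32),(560,420),interpolation=cv2.INTER_AREA)
def cost(p,fs=V): return sum(np.abs(rend(f,p)-V[f]).sum()/V[f].sum() for f in fs)+1e4*max(0,p[4]-.041)+1e4*max(0,-p[3])
for fs in (['wr1','wr7'],['wr1'],['wr7']):
    best=None
    for r1,h in((.003,.04),(.01,.03),(.01,.02)):
        r=minimize(cost,[.375,.032,.012,r1,h],args=(fs,),method='Nelder-Mead',options=dict(initial_simplex=np.array([.375,.032,.012,r1,h])+np.vstack([np.zeros(5),np.diag([.004,.004,.002,.003,-.006])]),maxiter=250))
        if best is None or r.fun<best.fun: best=r
    p=best.x;d=np.array([.5608,.0442])-p[:2]
    print(fs,p,best.fun,'R',np.linalg.norm(d),'yaw',np.degrees(np.arctan2(d[1],d[0])))
E
python3 fit.py
```

```text
['wr1', 'wr7'] [0.3754 0.0349 0.0114 0.0115 0.022 ] 0.3568734231281165 R 0.18558231742827896 yaw 2.8574542347213034
['wr1'] [0.3782 0.0323 0.015  0.0087 0.0201] 0.14878841607565013 R 0.18301036636297155 yaw 3.743080122108432
['wr7'] [0.3731 0.0335 0.0122 0.0114 0.0203] 0.06748949579831932 R 0.18799141075947215 yaw 3.2508420773672326
```

The fits agree within calibration: peg 185.6 mm from the axis (expected 186), stand yaw about 3.4°. So front is about 183.4° and I need about +4.5° more. I also ease the residual forces, then check the tray's direction.

move_arm(steps=[0,0,0.001,0,0,0,-1,0,0,0.003,-0.0005,-0.0005,0.0005,-1,0,0,0.006,-0.001,-0.001,0.001,-1,0,0,0.009,-0.001,-0.001,0.0015,-1,0,0,0.0115,-0.001,-0.001,0.0015,-1,0,0,0.0125,-0.001,-0.001,0.0015,-1,0,0,0.0125,-0.001,-0.001,0.0015,-1,0,0,0.0125,-0.001,-0.001,0.0015,-1,0,0,0.0125,-0.001,-0.001,0.0015,-1,0,0,0.0125,-0.001,-0.001,0.0015,-1])

```text
clock: 17.8
position: [0.5601, 0.0431, 0.0794]
ee_rot: [-0.0, -0.03, 1.0, -0.0]
contact_force: [-2.2, -4.1, 6.5]
width: 0.0153
gripper_force: 51.5
```

```bash
python3 - <<'E'
from h import *
np.set_printoptions(precision=4,suppress=True)
im=snap('wrist','wr9');s=manip.get_state();print({k:s[k] for k in('clock','position','ee_rot','contact_force','moment','width','gripper_force')})
q=s['ee_rot'];y=[2*(q[1]*q[2]-q[0]*q[3]),1-2*(q[1]**2+q[3]**2)];print('tray dir by tool',90+np.degrees(np.arctan2(y[1],y[0])))
# tray near wall: strongest edges along columns, for wr8 (as viewed) and wr9
for f in('wr8','wr9'):
    im=load(f);g=cv2.GaussianBlur(cv2.cvtColor(im['pixels'],cv2.COLOR_BGR2GRAY),(0,0),1).astype(float)
    # near wall's dark line around row 166 (800-scale 236): darkest row in 155..180, columns 140..430
    us=np.r_[135:245:3,300:430:3];vs=[]
    for u in us:
        c=g[156:176,u]-0.0;k=156+np.argmin(c);a,b,d=g[k-1,u],g[k,u],g[k+1,u];vs.append(k+.5*(a-d)/(a-2*b+d+1e-9))
    vs=np.array(vs);ok=abs(vs-np.median(vs))<4
    for _ in range(3):
        pf=np.polyfit(us[ok],vs[ok],1);ok=abs(np.polyval(pf,us)-vs)<.8
    w=px2w(im,[[140,np.polyval(pf,140)],[430,np.polyval(pf,430)]],.055);d=w[0]-w[1]
    print(f,pf,ok.sum(),w,'tray dir',np.degrees(np.arctan2(d[1],d[0]))%180+90)
# marker position (dark cap) check
E
```

```text
{'clock': 17.85, 'position': array([0.5601, 0.0431, 0.0794]), 'ee_rot': array([-0.0001, -0.0301,  0.9995, -0.0005]), 'contact_force': array([-1.9206, -3.0102,  6.1206]), 'moment': array([-0.3021,  0.2958,  0.0072]), 'width': 0.015556547478180567, 'gripper_force': 51.509035639464855}
tray dir by tool 183.44848615364617
wr8 [  0.0009 161.7742] 74 [[ 0.5038 -0.0248  0.055 ]
 [ 0.5065  0.1221  0.055 ]] tray dir 178.94265715593474
wr9 [  0.0001 161.9647] 75 [[ 0.5094 -0.0289  0.055 ]
 [ 0.5005  0.1176  0.055 ]] tray dir 183.46371514923715
```

The tray's direction measures 183.45° by both tool and image, in line with the pointer. The marker is in the tray, forces are low and the handle is held. Handing in.

```bash
python3 -c "
from rig import manip
print(manip.sign_off())"
```

```text
the job is handed in; nothing more can be done
None
```

I laid the marker in the tray and let go while the tray was turned away, then turned the tray to within about half a degree of the pointer by my measurements; the gripper is holding the handle still and the job is handed in.

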